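# Load the tilting vial rack and jack it up for viewing

## Task

Load the tilting rack in order: first the blue-capped vial fully down into hole 1 (one dot), then the yellow-capped vial into hole 2 (two dots). Then stand the red lever jack flat on the bench with its saddle centred under the orange-marked lift point, pump the handle fully down to its stop, let it come all the way back up, then press it fully down again and finish while still holding it down, so that the jack alone keeps the loaded rack tipped. Leave the white-capped vial in its hole and the other bench things where they are.

Things in the scene. Friction and masses are not known exactly. Their poses are not given: they have to be found in the camera images.
- vial_blue: specimen vial, amber glass with a blue cap: upright cylinder 24 mm in diameter and 85 mm tall overall (cap is the top 23 mm), slightly chamfered foot, about 50 g. Origin at the centre of its underside. Belongs in hole 1. Starts standing on the bench.
- vial_yellow: specimen vial, amber glass with a yellow cap: upright cylinder 24 mm in diameter and 85 mm tall overall (cap is the top 23 mm), slightly chamfered foot, about 50 g. Origin at the centre of its underside. Belongs in hole 2. Starts standing on the bench.
- vial_white: specimen vial, amber glass with a white cap: upright cylinder 24 mm in diameter and 85 mm tall overall (cap is the top 23 mm), slightly chamfered foot, about 50 g. Origin at the centre of its underside. Already stands in hole 3 and stays there.
- rack: tilting vial rack, fixed to the bench: grey base, hinged white deck 165 (x) x 90 (y) x 32 mm, top 70 mm above the bench. Origin on the bench below hole 2. Holes in a row along x, 55 mm apart: 1 at -x, 3 at +x. Hinge along the -y edge. From the +y edge a lift tongue 44 mm wide, 8 mm thick reaches to y = 94 mm, underside 38 mm above the bench; below it, beyond y = 45 mm, is free space.
- hole1 (a point): hole 1 (one black dot beside it on the deck's +y side): centre of its mouth, on the deck's top. Diameter 26 mm with a small chamfer, 25 mm deep, flat bottom; a seated vial sticks out 60 mm. Its z axis is the deck's normal; tilts with the deck.
- hole2 (a point): hole 2 (two black dots): as hole 1. Hole 3 (three dots) holds the white-capped vial.
- lift_pad (a point): the marked lift point: centre of the orange disc (28 mm across, black dot in the middle) on top of the lift tongue, 75 mm along the rack's +y from its origin, 46 mm above the bench with the deck down (tongue 8 mm thick, underside at 38 mm).
- deck (a joint): tilt of the rack's deck, rad: 0 = down on its rests, grows as the tongue side is lifted; falls back by its own weight. With the jack under the lift point and its handle fully down it reaches about 0.15.
- jack: small red lever jack, loose, about 0.8 kg. Origin on its underside below the middle of the red tower. Base plate x -115 to +95 mm, 60 mm wide (y), 10 mm thick; tower 40 (x) x 36 (y) mm rising to 80 mm, to be gripped across its 36 mm. +x points to the saddle; the handle goes off to -x, rising. Starts with the saddle towards the rack, a hand's breadth or two away.
- saddle_top (a point): top centre of the jack's steel saddle, a button 26 mm across on a toe 30 mm wide, 80 mm along +x from the jack's origin, 28 mm above its underside with the handle up (10 mm below the tongue's underside). Rises straight up 62 mm per rad of handle, 28 mm in all.
- handle (a joint): jack handle, rad: 0 = up (sprung), 0.45 = fully down at its stop. The spring brings it back up when let go. Pressing at the paddle takes about 1.5 N at first and 4 to 6 N fully down under load.
- handle_pad (a point): middle of the top of the black rubber paddle at the handle's end, 50 mm long x 36 mm wide x 12 mm thick: press down here. The handle pivots at x = -24, z = 66 mm in the jack's frame about the jack's y. With the handle up this point is at x = -139, z = 127 mm, sloping 0.44 rad; fully down at x = -154, z = 71 mm, level.
- petri: bystander, leave alone: open plastic petri dish, 90 mm across and 14 mm tall, with a bit of moss. Origin at the centre of its underside.
- tweezers: bystander, leave alone: steel tweezers lying flat, 130 mm long. Origin at the centre of its underside.
- jar: bystander, leave alone: small closed specimen jar, 60 mm across, 70 mm tall, black lid. Origin at the centre of its underside.
- beaker: bystander, leave alone: clear beaker, 70 mm across, 90 mm tall. Origin at the centre of its underside.
- slide_box: bystander, leave alone: blue slide box, 80 x 100 x 35 mm. Origin at the centre of its underside.
- wash_bottle: bystander, leave alone: white bottle with red cap, 64 mm across, 170 mm tall. Origin at the centre of its underside.

How it is judged:
By the outcome, as a careful person would: the job done as asked, in the order asked, and still so for the second after the job is handed in, while the arm keeps its last pose, push and grip.
It also fails if it takes over 72 s, if anything falls off the work surface, if the arm or the gripper's body presses on something with over 40 N, if the wrist force passes 120 N, or if a joint passes its speed limit or range.

## Robot

A 7-joint arm with a two-finger parallel gripper is mounted at the origin on the work surface. World frame = base frame: x ahead of the robot, y to its left, z up, the work surface at z = 0. Lengths are in mm, angles in rad, forces in N, time in s.
With the tool pointing down it reaches from about 350 to 900 mm from the base axis. Payload 7.2 kg.
Tool frame: the origin (TCP) lies at the very end of the fingers, on their centre line; the grasp point (between the pads) lies 19 mm behind it; z points along the fingers, y is the direction in which the jaws open and shut (so a half turn about z gives the same grasp; the last joint's range is limited). The gripper opens to 88 mm and grips with 3 to 60 N. Pads are 20 mm wide; open, the fingers measure 115 mm over their backs; the gripper's body (75 mm by 178 mm) begins 61 mm behind the grasp point.
Start: joints at [-1.218, 0.411, -0.013, 1.596, 0.006, 1.134, -0.082], TCP at [255.316, 570.476, 222.653] pointing down, gripper open.
Joint ranges: [-2.95, 2.95], [-0.29, 1.99], [-1.47, 1.44], [0.14, 2.54], [-1.03, 4.17], [0.13, 1.85], [-2.86, 2.86]. Speed limits (rad/s): [2.39, 2.39, 3.01, 3.01, 3.14, 3.14, 3.14].

## Interface

Orientations are given as [roll, pitch, yaw] about the fixed x, y, z axes, in that order (R = Rz(yaw) Ry(pitch) Rx(roll)).
In Python, from bench import env gives the robot as it stands. The module is installed in compiled form; this text tells all that it offers. Calls block until the motion is done:
- env.move_pose(position, orientation): joint-space move of the TCP to a pose.
- env.move_l(position, frame=None, rate=150): straight line of the TCP; frame=None keeps the orientation; rate is the mean speed in mm/s.
- env.move_j(angles): joint-space move.
- env.move_gripper(opening): finger opening in mm; the grip force is fixed at half the most; returns when the fingers have stopped.
- env.pause(seconds).
- env.solve_ik(position, orientation): joint angles nearest the present ones, or None.
- env.state(): the state.
- env.read_camera(name): name is "scene" or "top" or "wrist"; returns a dict with "frame" (480x640x3 uint8, red, green, blue), "depth" (480x640 float32, mm along the optical axis (not along the pixel's ray), 0 where there is no reading), "vertical_fov" (degrees; the focal length in pixels is half the picture's height over the tangent of half this angle, whatever the lens; pixels are square), "cx", "cy" (the principal point, pixels), "world_from_camera" (4x4, takes a point from camera to world coordinates); the wrist camera has in their place "hand_eye" (4x4, takes a point from camera to tool coordinates, whose origin is the TCP and whose axes are the flange's). Camera axes: x right, y down, z forward; pixel columns grow to the right and rows downward; lengths in mm; the calibration is good to about 2 mm. A picture is of the moment at which its call begins: read the wrist's pose just before it.
A pose or a line that the arm cannot do raises env.MotionError and nothing moves.
- env.hand_in(): hands the job in, once; it reports no verdict.
Trained networks look in a picture, given as the dict that the camera call returned (one of the last four; its "shot" number tells which), for a name from the list of things; names that differ only in an ending like _2 or _b are one class to them, and where a whole thing is asked for, a point or a joint stands for the part that bears it (a point fixed in the world has none). Each returns a list of dicts, best first, with "confidence" (0 to 1); they miss things now and then, are a little off and sometimes report something else, mostly with a low value. They report only what shows in the picture. A call takes as long as a camera call.
- env.boxes_of(label, picture): "pixel" ([row, column] in pixels, amid what is visible of it).
- env.silhouettes(label, picture): "mask" (480x640 bool, what is visible of it) and "pixel" ([row, column] in pixels, amid what is visible of it).
The state is a dict: "t": time; "joint_pos": joint angles; "qd": joint speeds; "joint_efforts": joint torques, N m; "eef_pos": TCP position; "tcp_rot": TCP orientation; "wrist_force": force on the tool from outside, world axes, zero at the start; "wrist_torque": the same for the moment, N m; "gripper_width": finger opening in mm.
Only numpy, scipy, OpenCV 4.12 (cv2) and the standard library are available. Lean on these libraries where they do the work, as an engineer would, in place of code of your own. Each camera call takes 0.05 s, during which the arm holds its last target.

## Working session

There is one attempt and no reset: what is moved stays moved. The work goes in short steps, each a Python script; the robot and the scene stay as the last script left them, time stands still between calls to the robot, and variables do not carry over. Pictures are saved under pics/ and viewed, and the job is handed in when it is done.

```bash
mkdir -p pics
cat > h.py <<'E'
import numpy as np, cv2
from bench import env
def save(p,n): cv2.imwrite('pics/'+n, cv2.cvtColor(p['frame'],cv2.COLOR_RGB2BGR))
def T(p,eef=None):
    return np.array(p['world_from_camera'])
def cloud(p,mask=None,M=None):
    d=p['depth']; f=240/np.tan(np.radians(p['vertical_fov'])/2)
    v,u=np.nonzero((d>0)&(mask if mask is not None else True))
    z=d[v,u]; P=np.stack([(u-p['cx'])/f*z,(v-p['cy'])/f*z,z,np.ones_like(z)],1)
    M=T(p) if M is None else M
    return (P@np.array(M).T)[:,:3],v,u
E
python3 - <<'E'
from h import *
s=env.state();print(s)
for n in('scene','top'):
    p=env.read_camera(n);save(p,n+'1.png');print(n,p['vertical_fov'],p['cx'],p['cy'],np.round(p['world_from_camera'],3).tolist())
    np.save(n+'1.npy',p,allow_pickle=True)
    for l in ['vial_blue','vial_yellow','vial_white','rack','jack','lift_pad','saddle_top','handle_pad','hole1','hole2']:
        r=env.boxes_of(l,p);print(l,[(np.round(x['pixel']).tolist(),round(x['confidence'],2)) for x in r[:3]])
print(env.state()['t'])
E
```

```text
{'t': 0.0, 'joint_pos': array([-1.21818315,  0.41186218, -0.01268939,  1.59705029,  0.00562811,
        1.134303  , -0.08218353]), 'qd': array([-0.00018997,  0.00128622, -0.00044316, -0.00089786, -0.00070587,
       -0.00025553,  0.00023463]), 'joint_efforts': array([-6.48965688e-04, -5.87945974e+01,  6.41192738e-01, -2.91070819e+01,
       -5.38876257e-02,  1.83401612e-02,  1.05664258e-04]), 'eef_pos': array([255.16540794, 569.98023411, 221.8301596 ]), 'tcp_rot': array([-3.14001216e+00,  1.47209480e-04,  2.72081189e+00]), 'wrist_force': array([ 0.19860361, -0.02984728, -0.85587726]), 'wrist_torque': array([ 0.00856826, -0.04307189,  0.01129028]), 'gripper_width': 88.07840307832126}
scene 57.136269020544205 312.12550048134744 238.7136233624586 [[0.849, 0.298, -0.437, 958.506], [0.529, -0.498, 0.687, -620.577], [-0.013, -0.814, -0.581, 663.029], [0.0, 0.0, 0.0, 1.0]]
vial_blue [([285.0, 229.0], 0.82)]
vial_yellow [([247.0, 280.0], 0.66), ([297.0, 303.0], 0.45)]
vial_white [([288.0, 332.0], 0.77)]
rack [([310.0, 302.0], 0.87)]
jack [([226.0, 374.0], 0.66)]
lift_pad [([299.0, 307.0], 0.68), ([340.0, 138.0], 0.39), ([288.0, 330.0], 0.26)]
saddle_top [([241.0, 370.0], 0.7)]
handle_pad [([177.0, 394.0], 0.65), ([300.0, 301.0], 0.24)]
hole1 [([299.0, 305.0], 0.68)]
hole2 [([299.0, 305.0], 0.68)]
top 46.05497400851807 321.7813936527837 225.08110835974625 [[-0.008, -0.994, 0.11, 418.928], [-1.0, 0.008, 0.002, 16.367], [-0.003, -0.11, -0.994, 1284.514], [0.0, 0.0, 0.0, 1.0]]
vial_blue []
vial_yellow [([266.0, 479.0], 0.59)]
vial_white [([180.0, 366.0], 0.5)]
rack [([209.0, 367.0], 0.63), ([320.0, 168.0], 0.39)]
jack [([215.0, 202.0], 0.82)]
lift_pad [([209.0, 144.0], 0.75), ([210.0, 365.0], 0.6), ([127.0, 354.0], 0.52)]
saddle_top [([209.0, 237.0], 0.81)]
handle_pad [([210.0, 142.0], 0.6)]
hole1 [([209.0, 362.0], 0.7)]
hole2 [([209.0, 362.0], 0.7)]
1.1
```

View pics/scene1.png

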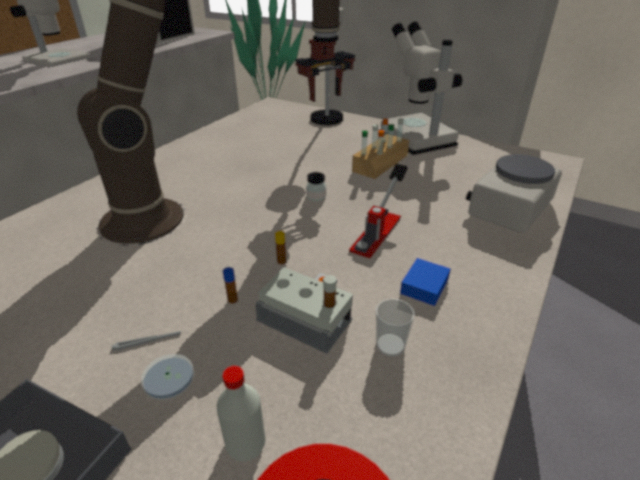

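View pics/top1.png

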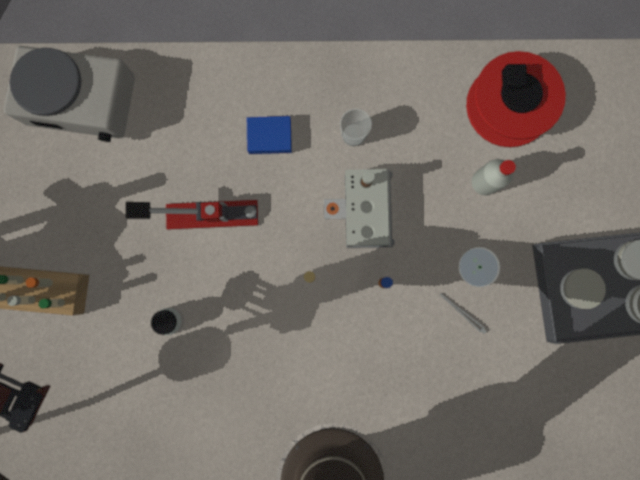

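The top view shows rack holes at about (232/207/180, 367), the orange pad at (209,333), the jack at (212,210) with its saddle facing the rack, blue at (282,386) and yellow at (277,309). The detector's yellow hit at (266,479) is actually the petri dish.

Run:
```python
from h import *
p=np.load('top1.npy',allow_pickle=True).item()
X,v,u=cloud(p); I=np.full((480,640,3),np.nan); I[v,u]=X
hsv=cv2.cvtColor(p['frame'],cv2.COLOR_RGB2HSV)
def box(r0,r1,c0,c1):
    m=np.zeros((480,640),bool); m[r0:r1,c0:c1]=1; return m
b=I[400:420,200:260].reshape(-1,3); print('bench z',np.nanmedian(b[:,2]), np.nanstd(b[:,2]))
for n,bx in dict(blue=(270,295,375,400),yellow=(265,290,298,322),jackarea=(190,235,120,262),rack=(165,250,320,392)).items():
    m=box(*bx); P=I[m]; 
    for lo,hi in [(5,15),(15,35),(35,50),(50,62),(62,78),(78,100),(100,150)]:
        q=P[(P[:,2]>lo)&(P[:,2]<hi)]
        if len(q)>3: print(n,lo,hi,len(q),'med',np.median(q,0).round(1),'min',np.percentile(q,3,axis=0).round(1),'max',np.percentile(q,97,axis=0).round(1))
def cen(m,name):
    v,u=np.nonzero(m); print(name,len(v),v.mean().round(1),u.mean().round(1),np.nanmedian(I[m],0).round(1),np.nanmean(I[m],0).round(1))
H,S,V=hsv[...,0],hsv[...,1],hsv[...,2]
cen(box(270,295,375,400)&(H>105)&(H<130)&(S>150),'bluecap')
cen(box(265,290,298,322)&(H>15)&(H<35)&(S>130),'yelcap')
cen(box(200,220,322,345)&(H<20)&(S>120),'orange')
big=cv2.resize(p['frame'][150:300,110:410],None,fx=2.6,fy=2.6,interpolation=cv2.INTER_CUBIC)
cv2.imwrite('pics/topz.png',cv2.cvtColor(big,cv2.COLOR_RGB2BGR))
```

```text
bench z -1.0767983636314966 2.644985585057749
blue 5 15 11 med [ 429.9 -107.8   10.2] min [ 412.5 -134.4    5.4] max [ 453.9 -105.7   14.7]
blue 15 35 8 med [ 424.2 -107.8   30.1] min [ 416.9 -114.5   23.4] max [ 435.9 -106.1   32.9]
blue 35 50 6 med [ 428.6 -106.8   46.7] min [ 417.5 -114.4   36.2] max [ 435.7 -105.7   49.2]
blue 50 62 6 med [ 427.3 -107.2   55.1] min [ 419.  -110.8   52.7] max [ 437.1 -105.7   59.2]
blue 62 78 7 med [ 427.3 -106.7   71.5] min [ 417.7 -115.9   63.7] max [ 439.2 -105.4   77.6]
blue 78 100 107 med [ 427.1 -117.7   83.5] min [ 418.6 -128.3   80.1] max [ 437.6 -107.3   88. ]
yellow 5 15 10 med [441.2  39.8   5.8] min [423.3  31.2   5. ] max [467.   66.3  13.2]
yellow 78 100 103 med [441.   46.9  84.1] min [430.4  36.4  79.1] max [451.5  57.4  87.9]
jackarea 5 15 1205 med [572.6 307.4   9. ] min [555.3 169.    5.4] max [616.9 372.7  13.7]
jackarea 15 35 427 med [586.9 205.4  21.8] min [568.5 169.8  15.9] max [603.3 271.5  30.1]
jackarea 35 50 58 med [583.3 239.1  45.8] min [568.4 232.3  35.4] max [603.2 271.7  49.6]
jackarea 50 62 57 med [585.5 237.5  52
[... 620 characters left out ...]
1.5 -60.8  54.3] min [ 509.8 -130.1   50.2] max [667.5   7.1  61.9]
rack 62 78 2729 med [589.3 -77.7  68.5] min [ 513.9 -121.5   63.9] max [669.9 -35.9  73.1]
rack 78 100 22 med [638.5 -72.3  91.7] min [635.7 -85.8  78.4] max [647.8 -66.7  97.8]
rack 100 150 129 med [645.8 -77.9 128.1] min [635.9 -88.4 104.2] max [657.8 -67.3 132.7]
bluecap 59 281.9 386.4 [ 429.2 -116.2   83.7] [ 429.4 -116.8   83.6]
yelcap 0 nan nan [nan nan nan] [nan nan nan]
orange 84 208.1 332.0 [593.3  -3.9  45.3] [593.1  -4.   45.4]<stdin>:14: RuntimeWarning: Mean of empty slice.
  ret = ret.dtype.type(ret / rcount)
  return np.nanmean(a, axis, out=out, keepdims=keepdims)
<stdin>:14: RuntimeWarning: Mean of empty slice
```

View pics/topz.png

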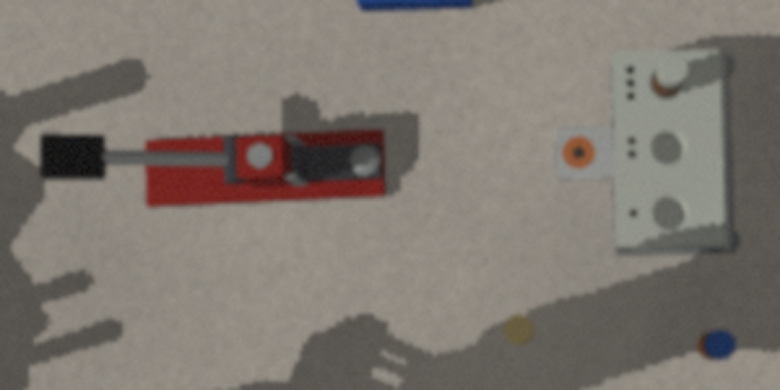

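Run:
```python
from h import *
p=np.load('top1.npy',allow_pickle=True).item()
X,v,u=cloud(p)
a=X[(abs(X[:,2]-68.5)<4)&(X[:,0]>480)&(X[:,0]<700)&(X[:,1]>-150)&(X[:,1]<-20)]
print('deck',cv2.minAreaRect(a[:,:2].astype(np.float32)))
hsv=cv2.cvtColor(p['frame'],cv2.COLOR_RGB2HSV)[v,u]
r=((hsv[:,0]<8)|(hsv[:,0]>172))&(hsv[:,1]>150)&(X[:,1]>150)&(X[:,1]<400)&(X[:,0]>540)&(X[:,0]<630)
b=X[r&(X[:,2]<14)&(X[:,2]>0)]; print('jbase',cv2.minAreaRect(b[:,:2].astype(np.float32)))
b=X[r&(X[:,2]<85)&(X[:,2]>72)]; print('tower',cv2.minAreaRect(b[:,:2].astype(np.float32)),b.mean(0))
for yaw in (0,np.pi,np.pi/2,-np.pi/2):
    for pos in ([429,-117,200],[537,-78,250],[585,275,150],[441,47,200]):
        q=env.solve_ik(pos,[np.pi,0,yaw]); print(round(yaw,2),pos,None if q is None else np.round(q,2))
P=env.read_camera('wrist'); print(np.round(P['hand_eye'],3).tolist(),P['vertical_fov'],P['cx'],P['cy'])
```

```text
deck ((592.9053344726562, -78.78780364990234), (164.6483917236328, 90.47880554199219), 0.25220590829849243)
jbase ((587.0186767578125, 269.8690490722656), (55.820648193359375, 205.92910766601562), 2.2827696800231934)
tower ((586.3651733398438, 260.2690734863281), (35.782142639160156, 39.262577056884766), 2.8773465156555176) [584.44300588 259.22487612  78.25477327]
0 [429, -117, 200] [-0.73  0.17  1.01  2.08 -0.17  0.98 -1.2 ]
0 [537, -78, 250] [-0.64  0.32  0.9   1.8  -0.27  1.15 -1.23]
0 [585, 275, 150] [-0.93  0.57  0.62  1.65 -0.37  1.04 -1.77]
0 [441, 47, 200] [-0.85  0.13  0.71  2.08 -0.1   0.97 -1.66]
3.14 [429, -117, 200] [-0.52  0.13  0.76  2.08 -0.11  0.97  1.87]
3.14 [537, -78, 250] [-0.43  0.27  0.6   1.79 -0.17  1.13  1.8 ]
3.14 [585, 275, 150] [-0.55  0.51  0.06  1.62 -0.03  1.01  1.08]
3.14 [441, 47, 200] [-0.55  0.12  0.36  2.06 -0.05  0.97  1.41]
1.57 [429, -117, 200] [-0.61  0.14  0.86  2.08 -0.13  0.97  0.32]
1.57 [537, -78, 250] [-0.52  0.28  0.72  1.8  -0.2   1.14  0.27]
1.57 [585, 275, 150] [-0.75  0.53  0.34  1.64 -0.2   1.01 -0.35]
1.57 [441, 47, 200] [-0.7   0.12  0.54  2.07 -0.07  0.97 -0.13]
-1.57 [429, -117, 200] [-0.92  0.27  1.3   2.09 -0.31  1.   -2.6 ]
-1.57 [537, -78, 250] [-0.85  0.48  1.27  1.81 -0.49  1.22 -2.57]
-1.57 [585, 275, 150] [-0.33  0.53 -0.26  1.61  0.15  1.03  2.5 ]
-1.57 [441, 47, 200] [ 0.81  0.34 -1.22  1.99  0.37  1.06  2.57]
[[0.001, -0.959, -0.284, 78.091], [1.0, 0.001, 0.0, -0.467], [-0.0, -0.284, 0.959, -163.067], [0.0, 0.0, 0.0, 1.0]] 58.57025965931076 315.65053208270984 237.70347190809835
```

```bash
cat >> h.py <<'E'
from scipy.spatial.transform import Rotation as R
def tcpM(s):
    M=np.eye(4); M[:3,:3]=R.from_euler('xyz',s['tcp_rot']).as_matrix(); M[:3,3]=s['eef_pos']; return M
def wrist(name):
    s=env.state(); p=env.read_camera('wrist'); p['M']=tcpM(s)@np.array(p['hand_eye']); np.save(name+'.npy',p,allow_pickle=True); save(p,name+'.png'); return p
def onplane(p,pix,z):  # pix (N,2) row,col
    f=240/np.tan(np.radians(p['vertical_fov'])/2); pix=np.atleast_2d(np.asarray(pix,float)); M=p['M']
    d=np.stack([(pix[:,1]-p['cx'])/f,(pix[:,0]-p['cy'])/f,np.ones(len(pix))],1)@M[:3,:3].T
    return M[:3,3]+d*((z-M[2,3])/d[:,2])[:,None]
PI=np.pi
E
python3 - <<'E'
from h import *
env.move_pose([537.9,-79,170],[PI,0,PI]); s=env.state(); print(s['t'],s['eef_pos'],s['tcp_rot']); wrist('w_hole1')
env.move_pose([428,-117,185],[PI,0,PI]); s=env.state(); print(s['t'],s['eef_pos'],s['tcp_rot']); wrist('w_blue')
a=cv2.imread('pics/w_hole1.png');b=cv2.imread('pics/w_blue.png')
cv2.imwrite('pics/pair1.png',cv2.resize(np.hstack([a,b]),(800,300)))
E
```

```text
3.6667 [538.14903408 -78.08756068 169.98065954] [ 3.14132165e+00  3.61088207e-05 -3.14031018e+00]
4.2583 [ 428.1406796  -116.71129348  185.54790622] [ 3.14075941e+00  1.74791147e-03 -3.14152075e+00]
```

View pics/pair1.png

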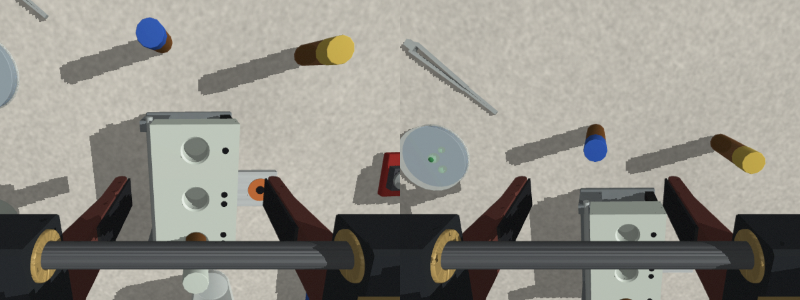

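The left view shows hole 1 at about (240,312) in full resolution, and the right view shows the blue cap at about (240,310), so the relative geometry is nearly identical.

```bash
cat >> h.py <<'E'
def holefit(p,guess,z=70.,r=13.,dbg=True):
    """guess pixel row,col; dark region in hole vs. deck, projected on deck plane"""
    g=cv2.cvtColor(p['frame'],cv2.COLOR_RGB2GRAY)
    r0,c0=map(int,guess); w=34
    sub=g[r0-w:r0+w,c0-w:c0+w]; deck=np.median(np.r_[sub[0],sub[-1]])
    m=(sub<deck*0.93).astype(np.uint8)
    n,lab,st,ce=cv2.connectedComponentsWithStats(m); 
    k=1+np.argmin([np.hypot(*(ce[i]-w))-0.05*st[i,4] for i in range(1,n)])
    cs,_=cv2.findContours((lab==k).astype(np.uint8),cv2.RETR_EXTERNAL,cv2.CHAIN_APPROX_NONE)
    c=cv2.convexHull(max(cs,key=len))[:,0]; full=np.zeros_like(m); cv2.fillConvexPoly(full,c,1)
    vv,uu=np.nonzero(full)
    P=onplane(p,np.stack([vv+r0-w,uu+c0-w],1),z)
    ext=np.ptp(P,axis=0); 
    if dbg: print('hole',P.mean(0).round(2),'ext',ext.round(1),'pix',(vv.mean()+r0-w).round(1),(uu.mean()+c0-w).round(1),len(vv))
    return P.mean(0)
def capfit(p,guess,hr,z=85.,smin=120,vmin=0):
    hsv=cv2.cvtColor(p['frame'],cv2.COLOR_RGB2HSV); r0,c0=map(int,guess); w=45
    D,v,u=cloud(p,M=p['M']); Z=np.zeros((480,640)); Z[v,u]=D[:,2]; 
    m=(hsv[...,0]>=hr[0])&(hsv[...,0]<=hr[1])&(hsv[...,1]>smin)
    k=np.zeros_like(m); k[r0-w:r0+w,c0-w:c0+w]=1; m&=k
    tz=np.percentile(Z[m],80); mt=m&(abs(Z-tz)<4)
    for nm,mm in(('all',m),('top',mt)):
        vv,uu=np.nonzero(mm); P=onplane(p,np.stack([vv,uu],1),z); mid=(P.max(0)+P.min(0))/2
        print('cap',nm,len(vv),'tz',tz.round(1),'mean',P.mean(0).round(2),'mid',mid.round(2),'ext',np.ptp(P,axis=0).round(1),'pix',vv.mean().round(1),uu.mean().round(1))
    return P.mean(0)
E
python3 - <<'E'
from h import *
h=np.load('w_hole1.npy',allow_pickle=True).item(); b=np.load('w_blue.npy',allow_pickle=True).item()
holefit(h,(240,312)); holefit(h,(318,312))
capfit(b,(235,310),(105,130))
capfit(h,(55,240),(105,130)); capfit(h,(80,545),(18,32))
capfit(b,(255,565),(18,32))
D,_,_=cloud(h,M=h['M']); print('deck z',np.median(D[(abs(D[:,2]-70)<8),2]))
E
```

```text
hole [539.14 -78.93  70.  ] ext [29.5 26.4  0. ] pix 239.5 314.8 1431
hole [594.21 -78.27  70.  ] ext [28.5 25.8  0. ] pix 317.2 315.6 1181
cap all 1284 tz 86.7 mean [ 427.55 -119.15   85.  ] mid [ 427.63 -119.29   85.  ] ext [28.8 23.2  0. ] pix 236.6 312.2
cap top 1073 tz 86.7 mean [ 429.58 -119.24   85.  ] mid [ 429.59 -119.29   85.  ] ext [24.9 23.2  0. ] pix 239.7 312.1
cap all 1910 tz 86.7 mean [ 430.73 -118.26   85.  ] mid [ 430.7  -118.33   85.  ] ext [25.3 26.2  0. ] pix 53.8 241.7
cap top 1712 tz 86.7 mean [ 430.03 -119.16   85.  ] mid [ 430.19 -119.11   85.  ] ext [24.3 24.6  0. ] pix 52.5 239.9
cap all 2331 tz 86.5 mean [443.87  41.39  85.  ] mid [443.48  39.96  85.  ] ext [24.1 36.1  0. ] pix 80.5 535.6
cap top 1721 tz 86.5 mean [443.28  45.12  85.  ] mid [443.48  45.    85.  ] ext [24.1 26.   0. ] pix 79.4 542.6
cap all 1692 tz 86.5 mean [440.03  40.11  85.  ] mid [438.81  38.63  85.  ] ext [32.9 38.5  0. ] pix 255.1 556.9
cap top 1107 tz 86.5 mean [442.82  45.08  85.  ] mid [442.82  44.98  85.  ] ext [24.9 25.8  0. ] pix 259.2 563.9
deck z 71.02886492930207
```

Run:
```python
from h import *
h=np.load('w_hole1.npy',allow_pickle=True).item()
a=h['frame'][195:360,265:380].copy()
a=cv2.resize(a,None,fx=5,fy=5,interpolation=cv2.INTER_NEAREST)[:600]
# overlay projected predicted circles
from math import *
f=240/np.tan(np.radians(h['vertical_fov'])/2);Mi=np.linalg.inv(h['M'])
for c,col in(((539.1,-78.9),(255,0,0)),((537.9,-78.9),(0,0,255))):
  for r in (13,):
    P=np.array([[c[0]+r*cos(t),c[1]+r*sin(t),70,1] for t in np.linspace(0,6.28,90)])@Mi.T
    u=(P[:,0]/P[:,2]*f+h['cx']-265+.5)*5; v=(P[:,1]/P[:,2]*f+h['cy']-195+.5)*5
    cv2.polylines(a,[np.stack([u,v],1).astype(np.int32)],True,col,1)
cv2.imwrite('pics/hz.png',cv2.cvtColor(a,cv2.COLOR_RGB2BGR))
```

```text
(no output)
```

View pics/hz.png

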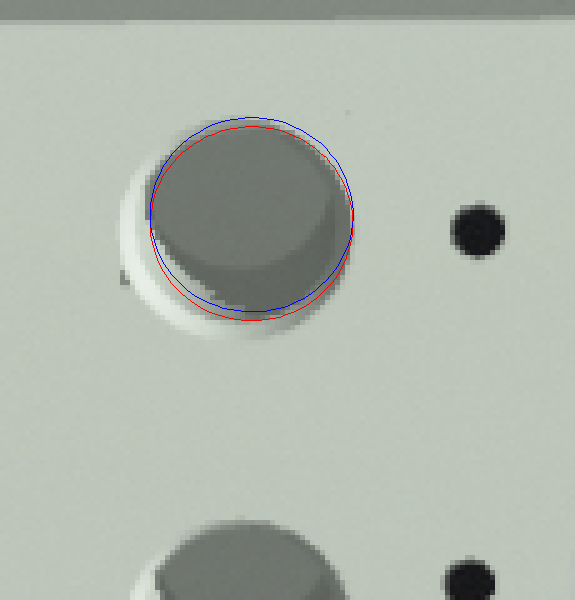

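```bash
cat >> h.py <<'E'
def rimfit(p,guess,z=70.,th=6,w=30):
    g=cv2.medianBlur(cv2.cvtColor(p['frame'],cv2.COLOR_RGB2GRAY),3).astype(float); r0,c0=map(int,guess)
    sub=g[r0-w:r0+w,c0-w:c0+w]; deck=np.median(np.r_[sub[0],sub[-1]])
    m=(abs(sub-deck)>th).astype(np.uint8)
    n,lab,st,ce=cv2.connectedComponentsWithStats(m); k=1+np.argmax(st[1:,4])
    cs,_=cv2.findContours((lab==k).astype(np.uint8),cv2.RETR_EXTERNAL,cv2.CHAIN_APPROX_NONE)
    c=cv2.convexHull(max(cs,key=len))[:,0]; P=onplane(p,np.stack([c[:,1]+r0-w,c[:,0]+c0-w],1),z)
    from scipy.optimize import least_squares
    s=least_squares(lambda q:np.hypot(P[:,0]-q[0],P[:,1]-q[1])-q[2],[*P.mean(0)[:2],14],loss='soft_l1',f_scale=.3)
    print('rim',s.x.round(2),'res',np.abs(s.fun).max().round(2)); return s.x
E
python3 - <<'E'
from h import *
h=np.load('w_hole1.npy',allow_pickle=True).item()
for th in (4,6,10):
    rimfit(h,(240,312),th=th); rimfit(h,(318,312),th=th)
E
```

```text
rim [540.17 -80.76  15.33] res 0.97
rim [595.39 -80.36  15.34] res 0.68
rim [540.09 -80.79  15.22] res 1.09
rim [595.35 -80.37  15.22] res 0.51
rim [540.03 -80.83  15.09] res 0.56
rim [595.3  -80.41  15.1 ] res 0.52
```

```bash
cat >> h.py <<'E'
def st(tag=''):
    s=env.state(); print(tag,'t',round(s['t'],2),'p',s['eef_pos'].round(2),'r',s['tcp_rot'].round(4),'F',s['wrist_force'].round(1),'w',round(s['gripper_width'],1)); return s
E
python3 - <<'E'
from h import *
st()
env.move_l([429.6,-119.25,45],rate=200); st('down')
env.move_gripper(20); st('grip')
env.move_gripper(50); env.move_l([429.6,-119.25,185],rate=250); env.pause(.15); st('up'); p=wrist('w_blue2'); capfit(p,(240,312),(105,130))
E
```

```text
t 4.31 p [ 428.8  -116.5   185.43] r [ 3.1413e+00  1.5000e-03 -3.1408e+00] F [0.8 0.2 0.6] w 87.8
down t 5.16 p [ 430.21 -119.49   45.34] r [-3.1411e+00  3.0000e-04 -3.1415e+00] F [ 0.7 -0.2  0.7] w 87.9
grip t 6.16 p [ 429.56 -119.29   44.97] r [-3.1416e+00 -1.0000e-04  3.1416e+00] F [-0.2  1.2 -0.1] w 23.5
up t 7.62 p [ 428.56 -119.11  183.5 ] r [-3.1414e+00 -3.0000e-03  3.1415e+00] F [-0.4 -0.4  0.3] w 50.0
cap all 1296 tz 86.7 mean [ 427.52 -119.34   85.  ] mid [ 427.63 -119.54   85.  ] ext [28.6 23.7  0. ] pix 237.6 315.8
cap top 1090 tz 86.7 mean [ 429.48 -119.38   85.  ] mid [ 429.57 -119.54   85.  ] ext [24.7 23.7  0. ] pix 240.5 315.8
```

```bash
cat >> h.py <<'E'
def avgstate(n=40):
    S=[env.state() for _ in range(n)]
    e=np.mean([s['eef_pos'] for s in S],0); r=R.from_euler('xyz',[s['tcp_rot'] for s in S]).mean().as_euler('xyz')
    f=np.mean([s['wrist_force'] for s in S],0)
    print('avg t',round(S[-1]['t'],2),'dt',round(S[-1]['t']-S[0]['t'],3),e.round(2),'sd',np.std([s['eef_pos'] for s in S],0).round(2),r.round(4),'F',f.round(1)); return dict(eef_pos=e,tcp_rot=r,wrist_force=f)
def wrist2(name):
    s=avgstate(); p=env.read_camera('wrist'); p['M']=tcpM(s)@np.array(p['hand_eye']); np.save(name+'.npy',p,allow_pickle=True); save(p,name+'.png'); return p
E
python3 - <<'E'
from h import *
p=wrist2('w_blue3'); capfit(p,(240,312),(105,130))
env.move_pose([540,-80.8,170],[PI,0,PI]); env.pause(.15); p=wrist2('w_hole1b')
for th in(6,10): rimfit(p,(240,312),th=th);rimfit(p,(318,312),th=th)
E
```

```text
avg t 7.67 dt 0.0 [ 428.68 -119.2   183.62] sd [0. 0. 0.] [-3.1413e+00 -2.9000e-03  3.1414e+00] F [0.  0.6 0.3]
cap all 1294 tz 86.7 mean [ 427.55 -119.36   85.  ] mid [ 427.8  -119.33   85.  ] ext [28.6 23.1  0. ] pix 237.4 316.0
cap top 1091 tz 86.7 mean [ 429.44 -119.37   85.  ] mid [ 429.74 -119.33   85.  ] ext [24.7 23.1  0. ] pix 240.2 315.9
avg t 8.42 dt 0.0 [539.13 -81.63 170.  ] sd [0. 0. 0.] [-3.1416e+00 -5.0000e-04  3.1401e+00] F [-0.4 -0.6  0. ]
rim [540.13 -80.73  15.21] res 0.41
rim [595.31 -80.37  15.22] res 0.35
rim [540.08 -80.8   15.1 ] res 0.33
rim [595.34 -80.4   15.11] res 0.5
```

```bash
cat >> h.py <<'E'
def settle(target,tol=.3,n=4,rate=60):
    """closed-loop correction of commanded position so that measured eef -> target"""
    t=np.array(target,float); cmd=t.copy()
    for i in range(n):
        s=env.state(); e=t-s['eef_pos']
        if np.linalg.norm(e[:2])<tol: break
        cmd=cmd+e*[1,1,0]; env.move_l(list(cmd),rate=rate); env.pause(.1)
    s=st('settle %d'%i); return cmd,s
E
python3 - <<'E'
from h import *
import json
V=np.array([429.5,-119.35]); Hh=np.array([540.1,-80.75])
env.move_pose([*V,130],[PI,0,PI]); env.move_l([*V,45],rate=200)
env.move_gripper(20); s=st('grip'); off=V-s['eef_pos'][:2]; off[1]=-0.05; print('off',off)
env.move_l([*V,165],rate=250); 
tgt=Hh-off
env.move_l([*tgt,165],rate=250); env.move_l([*tgt,122],rate=150); cmd,s=settle([*tgt,122]); print(cmd)
json.dump(list(map(float,cmd)),open('cmd.json','w'))
p=wrist2('w_above1')
E
```

```text
grip t 10.13 p [ 430.05 -119.26   45.6 ] r [ 3.1413e+00  1.2000e-03 -3.1415e+00] F [-1.   0.6  7.5] w 23.3
off [-0.55472066 -0.05      ]
settle 3 t 12.87 p [540.66 -80.68 121.98] r [-3.1416e+00 -1.0000e-04 -3.1415e+00] F [ 0.7  0.6 -0.9] w 23.4
[540.67185366 -80.70268361 122.        ]
avg t 12.87 dt 0.0 [540.66 -80.68 121.98] sd [0. 0. 0.] [-3.1416e+00 -1.0000e-04 -3.1415e+00] F [ 0.7  0.6 -0.9]
```

View pics/w_above1.png

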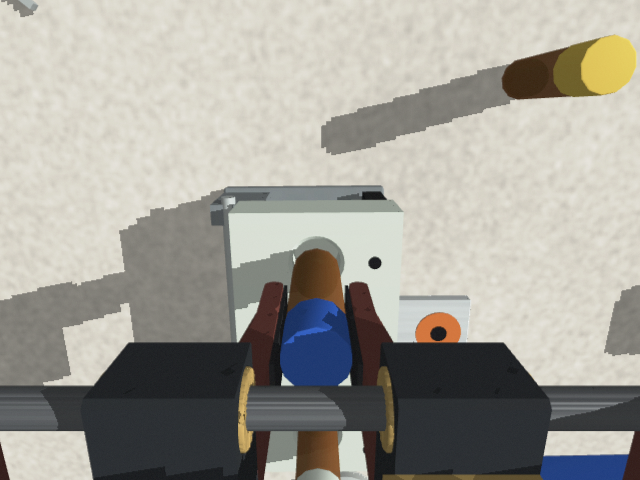

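The blue vial is gripped upright above hole 1. Its foot sits around column 316 and the rim spans 293–343, so it is centred.

Run:
```python
from h import *
x,y=540.67,-80.70
for z in (110,104,98,93,90.5):
    env.move_l([x,y,z],rate=60); s=st()
    if s['wrist_force'][2]>12 or abs(s['wrist_force'][:2]).max()>12: print('stop');break
env.pause(.15); st()
```

```text
t 13.27 p [540.23 -80.69 109.33] r [-3.1415e+00 -1.3000e-03  3.1415e+00] F [-0.6  0.2 -0.4] w 23.6
 t 13.52 p [540.54 -80.7  103.62] r [-3.1415e+00 -4.0000e-04  3.1416e+00] F [ 0.6  0.2 -0.6] w 23.3
 t 13.77 p [540.62 -80.72  97.67] r [-3.1414e+00 -2.0000e-04 -3.1416e+00] F [-0.5  0.2  0.5] w 24.0
 t 14.02 p [540.73 -80.75  92.75] r [-3.1414  0.     -3.1416] F [-0.3  0.5 -0.9] w 23.7
 t 14.27 p [540.89 -80.72  90.65] r [3.1415e+00 5.0000e-04 3.1415e+00] F [-0.4 -0.6  3. ] w 23.3
 t 14.42 p [540.88 -80.75  90.65] r [-3.1416e+00  5.0000e-04  3.1416e+00] F [-0.2 -0.3  2.5] w 24.0
```

Run:
```python
from h import *
env.move_l([540.67,-80.7,89.5],rate=60); st()
env.move_gripper(34); env.pause(.05)
env.move_l([540.67,-80.7,175],rate=250)
env.move_pose([443.1,45.1,185],[PI,0,PI]); env.pause(.2); p=wrist2('w_yel'); V=capfit(p,(240,312),(18,32))
p=env.read_camera('scene'); save(p,'s2.png'); st()
cv2.imwrite('pics/s2z.png',cv2.resize(cv2.cvtColor(p['frame'],cv2.COLOR_RGB2BGR)[220:370,200:420],None,fx=3.5,fy=3.5))
```

```text
t 14.67 p [541.05 -80.76  90.58] r [3.1410e+00 1.0000e-03 3.1415e+00] F [-4.6  1.9 12.7] w 23.3
avg t 16.5 dt 0.0 [443.82  43.89 184.78] sd [0. 0. 0.] [-3.1407 -0.      3.1394] F [-0.2 -0.5 -0.1]
cap all 1311 tz 86.7 mean [440.79  45.68  85.  ] mid [438.98  45.95  85.  ] ext [32.4 23.7  0. ] pix 233.5 319.1
cap top 1093 tz 86.7 mean [442.86  45.71  85.  ] mid [442.86  45.95  85.  ] ext [24.7 23.7  0. ] pix 236.7 319.1
 t 16.6 p [443.57  44.13 184.79] r [-3.1409e+00 -2.0000e-04  3.1397e+00] F [-0.2  0.9 -0.3] w 33.8
```

View pics/s2z.png

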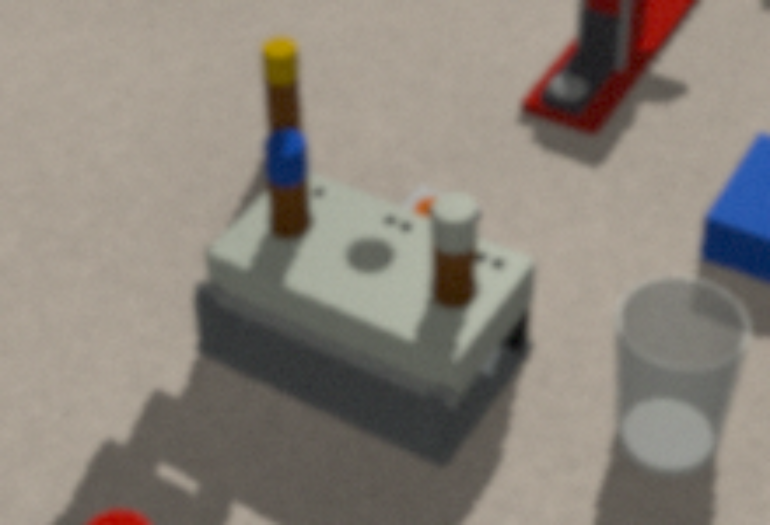

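Blue is seated in hole 1, showing the same height as the white vial. Yellow is next.

Run:
```python
from h import *
V=np.array([442.9,45.5]); Hh=np.array([595.32,-80.4])
env.move_gripper(50)
env.move_l([*V,45],rate=200)
env.move_gripper(20); s=st('grip'); off=V-s['eef_pos'][:2]; off[1]=-0.05; print('off',off)
env.move_l([*V,185],rate=250)
tgt=Hh-off
env.move_l([*tgt,185],rate=300); env.move_l([*tgt,122],rate=200); env.pause(.3); cmd,s=settle([*tgt,122],n=2)
x,y=tgt
for z in (110,104,98,93,90.5,89.5):
    env.move_l([x,y,z],rate=60); s=st()
    if s['wrist_force'][2]>12 or abs(s['wrist_force'][:2]).max()>12: print('stop');break
```

```text
grip t 18.46 p [443.28  45.7   45.47] r [ 3.1410e+00  8.0000e-04 -3.1415e+00] F [-0.8  0.2  6.5] w 23.5
off [-0.38250611 -0.05      ]
settle 1 t 21.44 p [595.71 -80.36 121.94] r [-3.1416e+00 -1.0000e-04  3.1415e+00] F [-0.7  0.9 -0.3] w 23.2
 t 21.79 p [595.32 -80.3  109.33] r [-3.1415e+00 -1.1000e-03  3.1416e+00] F [-0.4 -0.3 -0.8] w 23.6
 t 22.04 p [595.55 -80.33 103.56] r [-3.1415e+00 -5.0000e-04 -3.1416e+00] F [-0.9 -0.5 -0.4] w 23.6
 t 22.29 p [595.64 -80.38  97.6 ] r [-3.1414e+00 -2.0000e-04  3.1416e+00] F [0.7 0.1 0.2] w 23.9
 t 22.54 p [595.76 -80.4   92.71] r [-3.1414  0.      3.1415] F [-0.3 -0.  -0.6] w 23.8
 t 22.79 p [595.88 -80.37  90.53] r [-3.1416e+00  4.0000e-04  3.1416e+00] F [-0.2 -0.7  0.5] w 23.4
 t 23.04 p [596.01 -80.42  90.44] r [3.1411e+00 8.0000e-04 3.1415e+00] F [-3.1  0.6  8.2] w 23.5
```

Run:
```python
from h import *
env.move_gripper(36); env.move_l([595.7,-80.4,185],rate=250)
env.move_gripper(88)
env.move_pose([588,225,220],[PI,0,PI/2]); env.pause(.25); p=wrist2('w_jack')
h=np.load('w_hole1b.npy',allow_pickle=True).item()
hsv=cv2.cvtColor(h['frame'],cv2.COLOR_RGB2HSV); m=(hsv[...,0]<15)&(hsv[...,0]>5)&(hsv[...,1]>170)
n,lab,stt,ce=cv2.connectedComponentsWithStats(m.astype(np.uint8)); print([ (stt[i].tolist(),onplane(h,ce[i][::-1],46.)[0].round(1)) for i in range(1,n) if stt[i,4]>80])
st()
```

```text
avg t 26.84 dt 0.0 [588.19 224.39 220.07] sd [0. 0. 0.] [ 3.1415e+00 -1.0000e-04  1.5701e+00] F [-0.2 -0.4  0.1]
[([405, 285, 35, 34, 701], array([593.8,  -3. ,  46. ]))]
 t 26.89 p [588.14 224.54 220.04] r [ 3.1416e+00 -1.0000e-04  1.5702e+00] F [-0.2 -0.6 -0.1] w 88.0
```

View pics/w_jack.png

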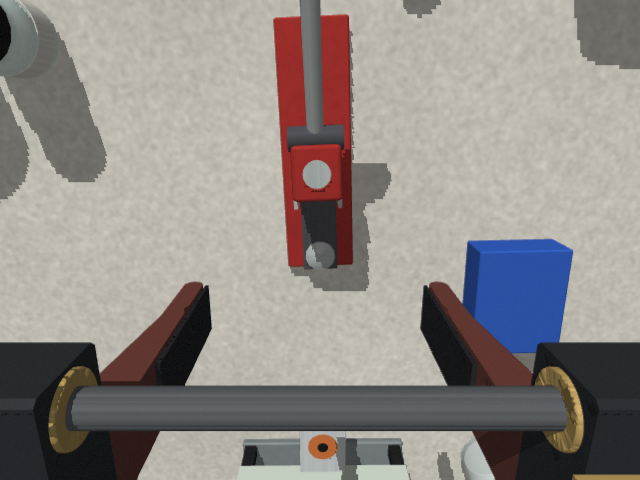

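Run:
```python
from h import *
for nm in('w_above1','w_jack'):
    h=np.load(nm+'.npy',allow_pickle=True).item(); hsv=cv2.cvtColor(h['frame'],cv2.COLOR_RGB2HSV); m=(hsv[...,0]<15)&(hsv[...,0]>5)&(hsv[...,1]>170)
    n,lab,stt,ce=cv2.connectedComponentsWithStats(m.astype(np.uint8))
    for i in range(1,n):
        if stt[i,4]>80:
            vv,uu=np.nonzero(lab==i); P=onplane(h,np.stack([vv,uu],1),46.); print(nm,stt[i],((P.max(0)+P.min(0))/2).round(2),np.ptp(P,axis=0).round(1))
    # dark dot
    if nm=='w_jack':
        X,v,u=cloud(h,M=h['M']); H=hsv[v,u]; red=((H[:,0]<6)|(H[:,0]>174))&(H[:,1]>150)
        j=(v<275)&(u>260)&(u<360)
        t=red&j&(X[:,2]>75)&(X[:,2]<90); print('topz',np.median(X[t,2]))
        zz=np.median(X[t,2]); t&=abs(X[:,2]-zz)<3; pl=onplane(h,np.stack([v[t],u[t]],1),80.)
        print('tower',cv2.minAreaRect(pl[:,:2].astype(np.float32)),pl.mean(0))
        b=red&j&(X[:,2]>6)&(X[:,2]<14); pl=onplane(h,np.stack([v[b],u[b]],1),10.); print('base',cv2.minAreaRect(pl[:,:2].astype(np.float32)))
        g=(H[:,1]<60)&j&(v>235)&(X[:,2]>22)&(X[:,2]<34)&(H[:,2]>110); print('saddle',g.sum(),np.median(X[g,2]))
        pl=onplane(h,np.stack([v[g],u[g]],1),28.); print(((pl.max(0)+pl.min(0))/2).round(1),pl.mean(0).round(1),np.ptp(pl,axis=0).round(1))
        a=cv2.resize(h['frame'][110:290,255:375],None,fx=3.3,fy=3.3); cv2.imwrite('pics/jz.png',cv2.cvtColor(a,cv2.COLOR_RGB2BGR))
```

```text
w_above1 [416 313  44  29 858] [591.17  -4.87  46.  ] [19.3 27.1  0. ]
w_jack [309 435  28  24 436] [594.66  -6.99  46.  ] [26.  26.9  0. ]
topz 80.76576798788344
tower ((588.4945678710938, 259.95947265625), (35.73080062866211, 39.80828857421875), 2.241750717163086) [588.44382425 260.75906871  80.        ]
base ((588.4288330078125, 269.6359558105469), (58.98405838012695, 208.4066162109375), 2.2514493465423584)
saddle 217 27.463081446155172
[587.6 179.1  28. ] [585.4 177.8  28. ] [15.9 22.3  0. ]
```

View pics/jz.png

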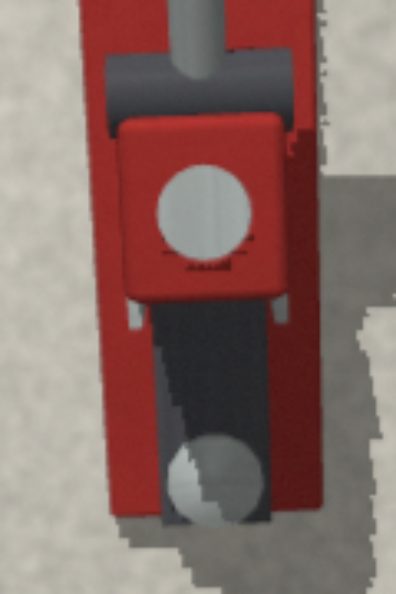

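Run:
```python
from h import *
h=np.load('w_jack.npy',allow_pickle=True).item(); print('saddle',onplane(h,[[255.5,320.2]],28.))
yg=PI/2+np.radians(2.25); yp=PI/2+np.radians(.4)
env.move_pose([588.5,260,150],[PI,0,yg]); env.move_l([588.5,260,40],rate=200); env.pause(.15); st('pre')
env.move_gripper(30); st('grip')
env.move_l([588.5,260,45],rate=60); env.pause(.2); st('lift')
p=wrist2('w_jgrip')
```

```text
saddle [[592.09575256 180.62041659  28.        ]]
pre t 28.15 p [589.68 260.21  41.88] r [ 3.1390e+00 -1.2000e-03  1.6099e+00] F [-0.5  0.3 -0.4] w 87.8
grip t 29.0 p [588.72 259.95  39.96] r [3.1412e+00 1.0000e-04 1.6100e+00] F [ 1.7 -0.2 -0.6] w 35.8
lift t 29.45 p [588.04 259.94  44.55] r [-3.1407e+00  3.0000e-04  1.6102e+00] F [ 0.1  0.1 -7.2] w 35.7
avg t 29.45 dt 0.0 [588.04 259.94  44.55] sd [0. 0. 0.] [-3.1407e+00  3.0000e-04  1.6102e+00] F [ 0.1  0.1 -7.2]
```

View pics/w_jgrip.png

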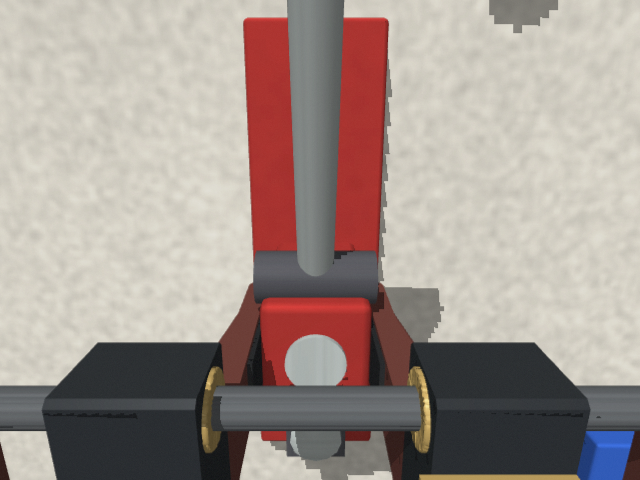

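Run:
```python
from h import *
yp=PI/2+np.radians(.4)
env.move_l([594.3,110,45],[PI,0,yp],rate=150); st('mid')
env.move_l([594.3,73.5,45],rate=100); env.pause(.25); st('at')
p=wrist2('w_jat'); q=env.read_camera('scene'); save(q,'s3.png')
cv2.imwrite('pics/s3z.png',cv2.resize(cv2.cvtColor(q['frame'],cv2.COLOR_RGB2BGR)[200:350,230:450],None,fx=3.5,fy=3.5))
```

```text
mid t 30.65 p [594.25 111.6   44.83] r [-3.1413e+00 -9.0000e-04  1.5796e+00] F [-0.6  0.6 -8.6] w 36.1
at t 31.42 p [594.29  74.32  44.93] r [-3.1415e+00 -4.0000e-04  1.5788e+00] F [-0.  -0.5 -8.7] w 35.3
avg t 31.42 dt 0.0 [594.29  74.32  44.93] sd [0. 0. 0.] [-3.1415e+00 -4.0000e-04  1.5788e+00] F [-0.  -0.5 -8.7]
```

View pics/w_jat.png

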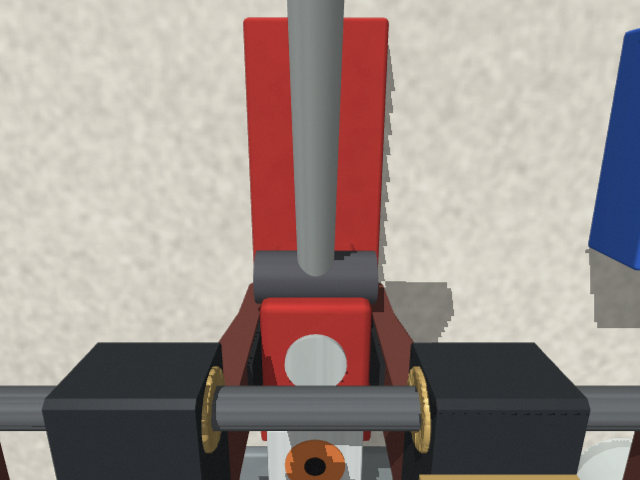

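View pics/s3z.png

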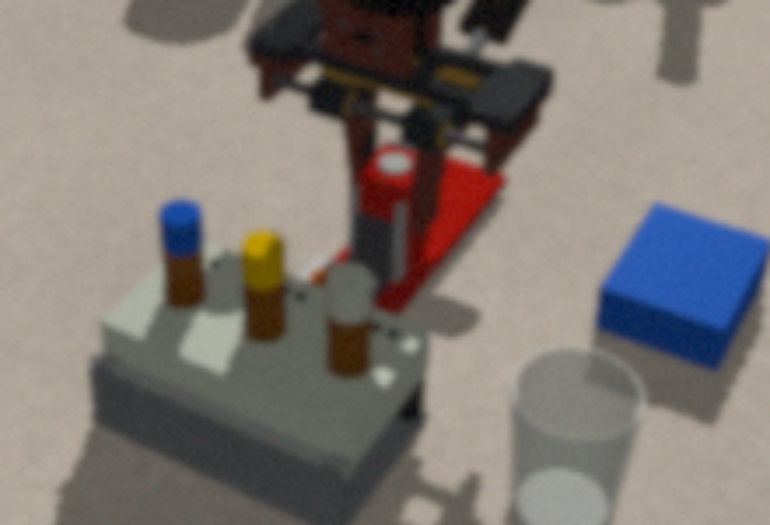

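Run:
```python
from h import *
a=np.load('w_jgrip.npy',allow_pickle=True).item(); b=np.load('w_jat.npy',allow_pickle=True).item()
g=cv2.cvtColor(b['frame'],cv2.COLOR_RGB2GRAY); s=g[440:480,295:340]; vv,uu=np.nonzero(s<40); print('dot',vv.mean()+440,uu.mean()+295,len(vv))
d=onplane(b,[[vv.mean()+440,uu.mean()+295]],46.)[0]; print(d)
Z=32.5
for r in (456,457,458,459): print(r,onplane(a,[[r,316]],Z)[0].round(2))
print('jaw tcp',a['M'][:3,3])
for r,c in ((457.5,316),): print('front edge saddle rel TCP y', onplane(a,[[r,c]],Z)[0]-[588.04,259.94,0], 'pad rel', d-[594.29,74.32,0])
for p,n in((a,'a'),(b,'b')):
    im=cv2.resize(p['frame'][420:480,270:370],None,fx=6,fy=6,interpolation=cv2.INTER_NEAREST); cv2.imwrite(f'pics/e{n}.png',cv2.cvtColor(im,cv2.COLOR_RGB2BGR))
cv2.imwrite('pics/e.png',np.vstack([cv2.imread('pics/ea.png')[:300],cv2.imread('pics/eb.png')[:300]]))
```

```text
dot 466.251677852349 314.4765100671141 298
[594.23799112  -7.77716769  46.        ]
456 [591.53 171.3   32.5 ]
457 [591.56 170.68  32.5 ]
458 [591.58 170.07  32.5 ]
459 [591.61 169.45  32.5 ]
jaw tcp [584.76356602 337.49649372 207.58720671]
front edge saddle rel TCP y [  3.5313662  -89.56487691  32.5       ] pad rel [-5.20088756e-02 -8.20971677e+01  4.60000000e+01]
```

```bash
python3 -c "
import cv2,numpy as np
cv2.imwrite('pics/e2.png',np.hstack([cv2.resize(cv2.imread('pics/ea.png'),(400,240)),cv2.resize(cv2.imread('pics/eb.png'),(400,240))]))"
```

```text
(no output)
```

View pics/e2.png

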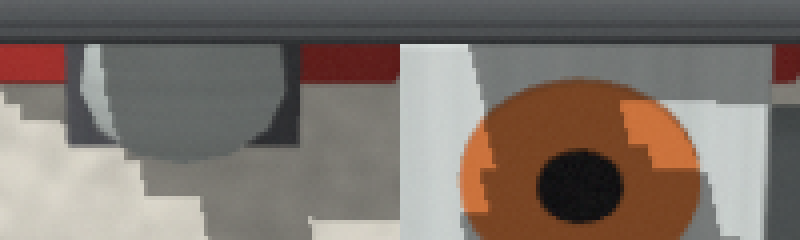

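The images show the pad dot at (466,314). The saddle centre is about 4 mm nearer the tower in the tool frame, so I'm shifting y by roughly −3.3 mm before setting down.

Run:
```python
from h import *
env.move_l([593.7,71,45],rate=60); env.pause(.2); st('shift')
env.move_l([593.7,71,41],rate=30); st()
env.move_l([593.7,71,40],rate=30); env.pause(.25);st()
env.move_l([593.7,71,39.5],rate=30); env.pause(.1);st()
```

```text
shift t 31.97 p [593.71  71.03  44.99] r [-3.1416 -0.      1.5778] F [ 0.2 -0.2 -7.7] w 35.7
 t 32.25 p [593.42  71.04  40.65] r [-3.1409e+00  1.0000e-04  1.5778e+00] F [ 0.6 -0.9 -7.5] w 35.7
 t 32.75 p [593.7   70.98  40.  ] r [3.1416 0.     1.5777] F [-0.   0.4 -8.1] w 35.7
 t 33.1 p [593.75  71.02  39.93] r [ 3.1415e+00 -4.0000e-04  1.5778e+00] F [-3.   0.4  1.4] w 35.9
```

Run:
```python
from h import *
env.move_gripper(60); env.move_l([593.7,71,150],rate=250)
env.move_gripper(0)
env.move_l([593.7,130,200],rate=250); env.pause(.2); p=wrist2('w_press')
q=env.read_camera('top'); np.save('top2.npy',q,allow_pickle=True); save(q,'top2.png')
cv2.imwrite('pics/t2z.png',cv2.resize(cv2.cvtColor(q['frame'],cv2.COLOR_RGB2BGR)[130:290,200:410],None,fx=3.6,fy=3.6))
st()
```

```text
avg t 35.92 dt 0.0 [593.26 128.59 199.34] sd [0. 0. 0.] [-3.1405e+00  7.0000e-04  1.5759e+00] F [ 0.2 -0.8  0.2]
 t 36.02 p [593.42 128.87 199.46] r [-3.1407e+00  5.0000e-04  1.5761e+00] F [-0.9 -0.5  0.1] w 0.0
```

View pics/w_press.png

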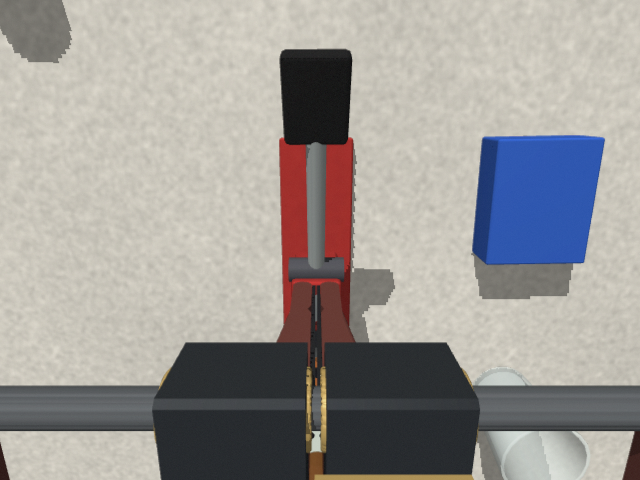

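View pics/t2z.png

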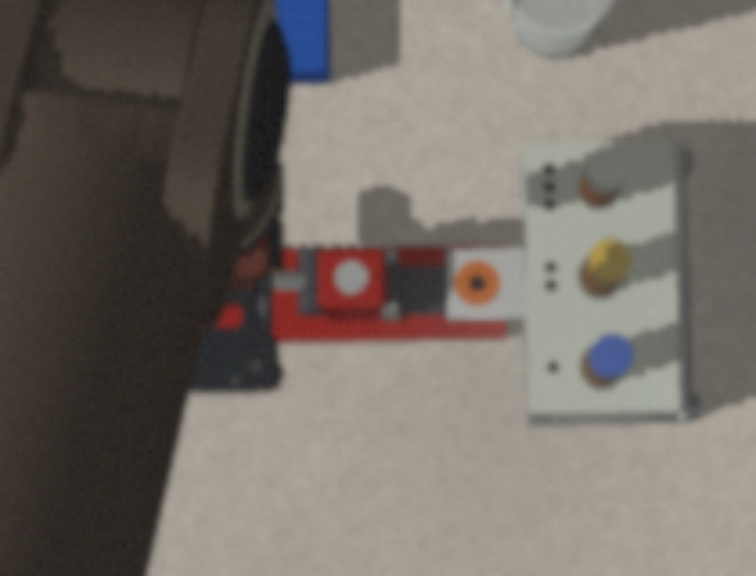

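Run:
```python
from h import *
p=np.load('top2.npy',allow_pickle=True).item(); p['M']=np.array(p['world_from_camera'])
X,v,u=cloud(p); H=cv2.cvtColor(p['frame'],cv2.COLOR_RGB2HSV)[v,u]
red=((H[:,0]<6)|(H[:,0]>172))&(H[:,1]>140)
print('bench/deck z', np.median(X[(abs(X[:,2]-70)<6)&(X[:,1]<-40)&(X[:,1]>-120)&(abs(X[:,0]-595)<80),2]))
t=red&(X[:,2]>72)&(X[:,2]<90)&(abs(X[:,0]-593)<40)&(X[:,1]>30)&(X[:,1]<100)
P=onplane(p,np.stack([v[t],u[t]],1),80.); print('tower',cv2.minAreaRect(P[:,:2].astype(np.float32)))
o=(H[:,0]>5)&(H[:,0]<16)&(H[:,1]>130)&(abs(X[:,0]-594)<25)&(abs(X[:,1]+5)<25)
P=onplane(p,np.stack([v[o],u[o]],1),46.); print('pad',((P.max(0)+P.min(0))/2),np.ptp(P,axis=0),P.mean(0))
w=np.load('w_press.npy',allow_pickle=True).item()
X,v,u=cloud(w,M=w['M']); k=(v>48)&(v<146)&(u>275)&(u<355)&(X[:,2]>80)
print('paddle',X[k].min(0).round(1),X[k].max(0).round(1),X[k].mean(0).round(1),np.percentile(X[k],[2,98],axis=0).round(1))
b=(v<330)&(u>270)&(u<360)&(X[:,2]>5)&(X[:,2]<14); hs=cv2.cvtColor(w['frame'],cv2.COLOR_RGB2HSV)[v,u]; b&=hs[:,1]>150
P=onplane(w,np.stack([v[b],u[b]],1),10.); print('base',cv2.minAreaRect(P[:,:2].astype(np.float32)))
```

```text
bench/deck z 68.55931981016988
tower ((590.3062744140625, 71.91121673583984), (35.402732849121094, 40.35309600830078), 4.352039337158203)
pad [593.37244639  -3.91210527  46.        ] [22.38326776 22.18108463  0.        ] [593.45131804  -3.99718859  46.        ]
paddle [574.3 187.5 112.8] [610.5 236.  139.6] [592.4 213.2 129.1] [[575.4 189.1 117.8]
 [609.4 234.8 137.8]]
base ((593.4144897460938, 102.40087890625), (58.87092208862305, 165.7943572998047), 0.35638272762298584)
```

Estimates of the saddle offset disagree by a few mm. I'll take one view with image columns along y, the axis I've verified, to settle it.

Run:
```python
from h import *
env.move_pose([650,35,200],[PI,0,PI]); env.pause(.25); p=wrist2('w_side'); st()
```

```text
avg t 37.63 dt 0.0 [649.89  35.45 199.89] sd [0. 0. 0.] [-3.1416e+00 -2.0000e-04 -3.1414e+00] F [-0.6 -0.3 -0.4]
 t 37.68 p [649.93  35.38 199.91] r [-3.1415e+00 -2.0000e-04 -3.1413e+00] F [-0.1  0.6 -1. ] w 0.4
```

View pics/w_side.png

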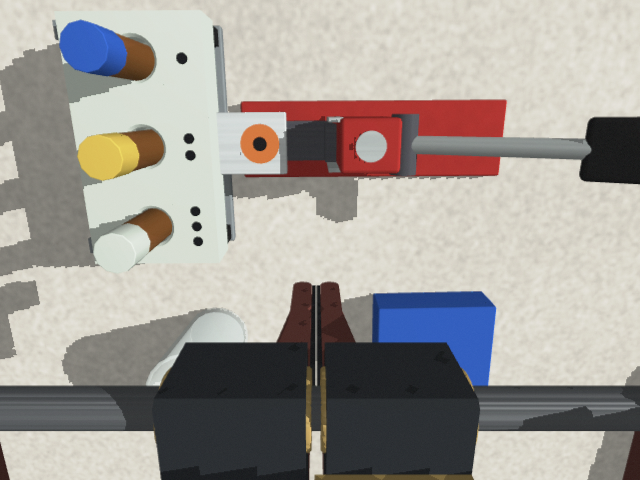

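Run:
```python
from h import *
p=np.load('w_side.npy',allow_pickle=True).item()
X,v,u=cloud(p,M=p['M']); H=cv2.cvtColor(p['frame'],cv2.COLOR_RGB2HSV)[v,u]
red=((H[:,0]<6)|(H[:,0]>174))&(H[:,1]>150)&(v<190)&(u>230)&(u<515)
t=red&(abs(X[:,2]-81)<4); P=onplane(p,np.stack([v[t],u[t]],1),80.); print('tower',cv2.minAreaRect(P[:,:2].astype(np.float32)))
b=red&(X[:,2]<15); P=onplane(p,np.stack([v[b],u[b]],1),10.); print('base',cv2.minAreaRect(P[:,:2].astype(np.float32)),P[:,1].max(),P[:,1].min())
o=(H[:,0]>6)&(H[:,0]<16)&(H[:,1]>150)&(v>110)&(v<180)&(u>230)&(u<300); P=onplane(p,np.stack([v[o],u[o]],1),46.); print('pad',(P.max(0)+P.min(0))/2,np.ptp(P,axis=0))
g=cv2.cvtColor(p['frame'],cv2.COLOR_RGB2GRAY)[130:160,245:275]; vv,uu=np.nonzero(g<45); print('dot',onplane(p,[[vv.mean()+130,uu.mean()+245]],46.),len(vv))
k=(H[:,2]<60)&(u>578)&(v>100)&(v<190)&(X[:,2]>90); print('paddle',X[k].min(0),X[k].max(0),np.median(X[k],0))
```

```text
tower ((593.1405029296875, 70.20263671875), (35.5804443359375, 39.810821533203125), 0.047680795192718506)
base ((593.3062133789062, 80.53608703613281), (58.979557037353516, 208.5105438232422), 0.35097381472587585) 184.94519339009867 -23.866918967631875
pad [594.51647126  -5.65991346  46.        ] [2.62821894e+01 2.69636415e+01 1.13686838e-13]
dot [[594.53891043  -5.75392515  46.        ]] 126
paddle [575.13586555 186.82143257 112.1055688 ] [610.07292648 213.73038874 130.65541315] [592.92889616 198.88533419 122.79224546]
```

In this view the pad is at (594.5, −5.7), matching the hole-based value. The jack origin is at y = 70.4, so the saddle is about 4 mm too far under. I'll regrip and shift it.

Run:
```python
from h import *
yp=PI/2+np.radians(.35)
env.move_gripper(60)
env.move_pose([593.3,70.4,140],[PI,0,yp]); env.move_l([593.3,70.4,40],rate=200); env.pause(.15); env.move_gripper(30); s=st('grip')
x0,y0=593.3,70.4
env.move_l([x0,y0,43.5],rate=60); env.move_l([x0+.9,y0+4,43.5],rate=40); env.pause(.3); st('sh')
env.move_l([x0+.9,y0+4,39.6],rate=30); env.pause(.2); st('dn')
env.move_gripper(60); env.move_l([x0+.9,y0+4,150],rate=250); 
env.move_gripper(0)
env.move_pose([650,35,200],[PI,0,PI]); env.pause(.25)
p=wrist2('w_side2')
X,v,u=cloud(p,M=p['M']); H=cv2.cvtColor(p['frame'],cv2.COLOR_RGB2HSV)[v,u]
red=((H[:,0]<6)|(H[:,0]>174))&(H[:,1]>150)&(v<190)&(u>230)&(u<515)
t=red&(abs(X[:,2]-81)<4); P=onplane(p,np.stack([v[t],u[t]],1),80.); print('tower',cv2.minAreaRect(P[:,:2].astype(np.float32)))
b=red&(X[:,2]<15); P=onplane(p,np.stack([v[b],u[b]],1),10.); print('base',cv2.minAreaRect(P[:,:2].astype(np.float32)))
g=cv2.cvtColor(p['frame'],cv2.COLOR_RGB2GRAY)[130:160,245:275]; vv,uu=np.nonzero(g<45); print('dot',onplane(p,[[vv.mean()+130,uu.mean()+245]],46.),len(vv))
```

```text
grip t 41.27 p [593.73  70.56  40.31] r [ 3.1408e+00 -2.0000e-04  1.5771e+00] F [1.7 0.1 2.5] w 35.8
sh t 42.07 p [594.15  74.27  43.47] r [-3.1415e+00  1.0000e-04  1.5767e+00] F [ 0.9  1.  -7.9] w 35.7
dn t 42.55 p [594.77  74.28  40.16] r [ 3.1404e+00 -2.0000e-04  1.5768e+00] F [-1.3 -0.1  2.7] w 36.0
avg t 46.22 dt 0.0 [649.84  35.3  199.77] sd [0. 0. 0.] [-3.1415e+00 -4.0000e-04  3.1415e+00] F [-0.6  0.4  0.5]
tower ((594.0056762695312, 73.81245422363281), (34.99876022338867, 39.93459701538086), 0.031355880200862885)
base ((594.4495239257812, 84.22232055664062), (58.972557067871094, 208.44297790527344), 0.37586089968681335)
dot [[594.61043647  -5.78460909  46.        ]] 126
```

View pics/w_side2.png

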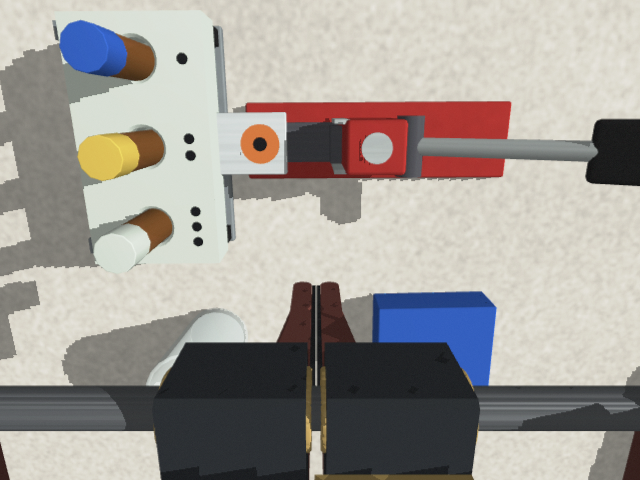

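```bash
cat >> h.py <<'E'
def hp(th,dz=0):
    a=.488-th; return [593.4, 98+130.2*np.cos(a), 66+130.2*np.sin(a)+10*np.tan(max(0,.44-th))+dz]
def press():
    for th in (.0,.15,.3,.4,.45):
        env.move_l(hp(th),rate=70); s=st('th %.2f'%th)
    for dz in (-.7,-1.4,-2.1,-2.8):
        env.move_l(hp(.45,dz),rate=40); env.pause(.1); s=st('dz %.1f'%dz)
        if s['wrist_force'][2]>9: break
    return dz
E
python3 - <<'E'
from h import *
env.move_pose(hp(0,25),[PI,0,PI/2]); st('above'); print(press())
p=wrist2('w_down1')
q=env.read_camera('scene'); save(q,'s4.png')
cv2.imwrite('pics/s4z.png',cv2.resize(cv2.cvtColor(q['frame'],cv2.COLOR_RGB2BGR)[180:350,230:450],None,fx=3.5,fy=3.5))
E
```

```text
above t 47.73 p [593.66 212.49 156.93] r [3.1412e+00 1.0000e-04 1.5712e+00] F [ 0.6  0.1 -0.2] w 0.4
th 0.00 t 48.24 p [593.13 212.36 131.26] r [-3.1405e+00  1.0000e-03  1.5703e+00] F [-0.4 -0.9  0.4] w 0.4
th 0.15 t 48.69 p [593.27 221.31 111.83] r [-3.1412  0.      1.5714] F [-0.4  0.8  2.2] w 0.6
th 0.30 t 49.14 p [593.59 226.14  91.82] r [ 3.1414e+00 -2.0000e-04  1.5709e+00] F [0.4 0.8 3.2] w 0.2
th 0.40 t 49.49 p [593.44 227.85  78.05] r [-3.1415e+00 -2.0000e-04  1.5708e+00] F [-0.8  1.   4.2] w 0.6
th 0.45 t 49.74 p [593.64 228.21  71.4 ] r [ 3.1412e+00 -3.0000e-04  1.5708e+00] F [-0.7  0.9  4.6] w 0.5
dz -0.7 t 50.09 p [593.67 228.22  70.97] r [ 3.1410e+00 -6.0000e-04  1.5708e+00] F [-0.   2.1  6.4] w 0.2
dz -1.4 t 50.44 p [593.68 228.26  70.63] r [ 3.1410e+00 -8.0000e-04  1.5708e+00] F [-0.6  0.5  9.2] w 0.3
-1.4
avg t 50.44 dt 0.0 [593.68 228.26  70.63] sd [0. 0. 0.] [ 3.1410e+00 -8.0000e-04  1.5708e+00] F [-0.6  0.5  9.2]
```

View pics/s4z.png

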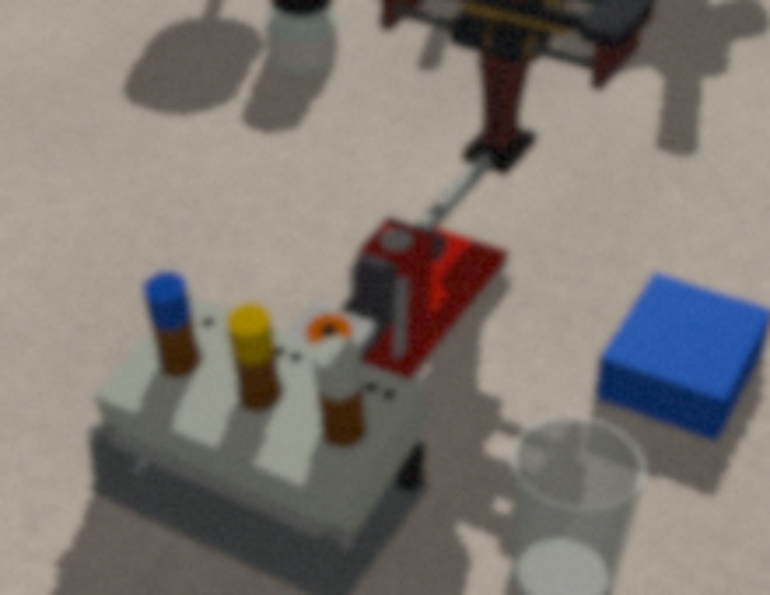

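View pics/w_down1.png

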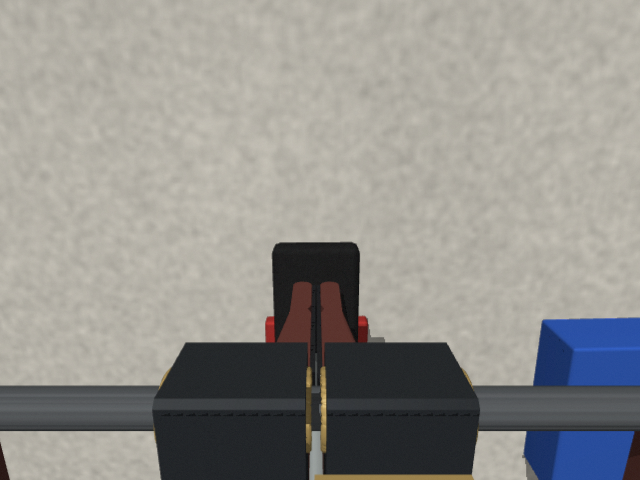

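The deck is tipped and the force rises stiffly at z≈70.6, so the handle is at its stop. Now I'll release it fully, check the jack hasn't moved, and press again.

Run:
```python
from h import *
env.move_l(hp(.45,-2.1),rate=40); env.pause(.1); st('max')
for th in (.4,.3,.15,0): env.move_l(hp(th),rate=90); 
env.move_l(hp(0,20),rate=100); st('rel')
env.move_pose([650,35,200],[PI,0,PI]); env.pause(.25)
p=wrist2('w_side3'); 
X,v,u=cloud(p,M=p['M']); H=cv2.cvtColor(p['frame'],cv2.COLOR_RGB2HSV)[v,u]
red=((H[:,0]<6)|(H[:,0]>174))&(H[:,1]>150)&(v<190)&(u>230)&(u<515)
b=red&(X[:,2]<15); P=onplane(p,np.stack([v[b],u[b]],1),10.); print('base',cv2.minAreaRect(P[:,:2].astype(np.float32)))
g=cv2.cvtColor(p['frame'],cv2.COLOR_RGB2GRAY)[130:160,245:275]; vv,uu=np.nonzero(g<45); print('dot',onplane(p,[[vv.mean()+130,uu.mean()+245]],46.),len(vv))
k=(H[:,2]<60)&(u>578)&(v>100)&(v<190)&(X[:,2]>60); print('paddle',X[k].min(0),X[k].max(0),np.median(X[k],0))
```

```text
max t 50.89 p [593.75 228.26  70.3 ] r [ 3.1409e+00 -1.1000e-03  1.5708e+00] F [-2.9  1.1 12.5] w 0.4
rel t 52.57 p [593.68 213.3  152.2 ] r [ 3.1407e+00 -6.0000e-04  1.5711e+00] F [-0.9  0.4 -1.1] w 0.2
avg t 54.26 dt 0.0 [649.9   35.64 199.78] sd [0. 0. 0.] [ 3.1416e+00 -3.0000e-04 -3.1411e+00] F [-0.3 -1.5  0.1]
base ((594.4097900390625, 84.41175842285156), (59.01386260986328, 208.36561584472656), 0.1737431138753891)
dot [[594.58414786  -5.70034512  46.        ]] 124
paddle [576.1353106  190.75824751 111.57911242] [611.32184417 215.02378498 129.06147415] [594.09455475 201.34254185 122.15205112]
```

View pics/w_side3.png

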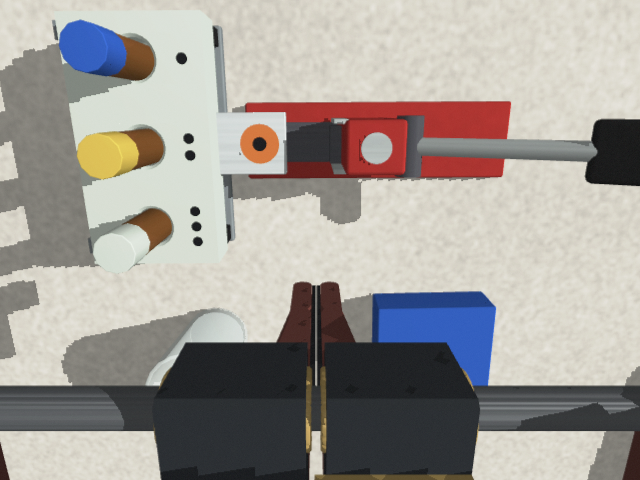

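The handle is back up, the deck is down, and the jack hasn't moved. Second press.

Run:
```python
from h import *
env.move_pose(hp(0,25),[PI,0,PI/2]); press()
env.move_l(hp(.45,-2.1),rate=40); env.pause(.4); st('hold')
q=env.read_camera('scene'); save(q,'s5.png')
cv2.imwrite('pics/s5z.png',cv2.resize(cv2.cvtColor(q['frame'],cv2.COLOR_RGB2BGR)[180:350,230:450],None,fx=3.5,fy=3.5))
q=env.read_camera('top'); X,v,u=cloud(q)
k=(abs(X[:,0]-595)<78)&(X[:,1]>-120)&(X[:,1]<-40)&(X[:,2]>60)&(X[:,2]<85)
A=np.c_[X[k][:,:2],np.ones(k.sum())]
for _ in range(4):
    c=np.linalg.lstsq(A,X[k][:,2],rcond=None)[0]; r=abs(A@c-X[k][:,2])<2.5; 
c=np.linalg.lstsq(A[r],X[k][r,2],rcond=None)[0]; print('tilt',np.arctan(c[1]))
st()
```

```text
th 0.00 t 56.29 p [593.14 212.4  131.25] r [-3.1406e+00  1.0000e-03  1.5704e+00] F [-0.7 -0.7  0.1] w 0.5
th 0.15 t 56.74 p [593.29 221.3  111.84] r [-3.1412  0.      1.5713] F [0.3 0.2 2.3] w 0.6
th 0.30 t 57.19 p [593.57 226.14  91.81] r [ 3.1415e+00 -2.0000e-04  1.5709e+00] F [0.  1.4 3.4] w 0.2
th 0.40 t 57.54 p [593.46 227.86  78.08] r [-3.1415e+00 -2.0000e-04  1.5708e+00] F [0.2 1.3 3.1] w 0.5
th 0.45 t 57.79 p [593.65 228.22  71.42] r [ 3.1411e+00 -4.0000e-04  1.5708e+00] F [0.5 1.3 4. ] w 0.9
dz -0.7 t 58.14 p [593.67 228.23  70.96] r [ 3.1410e+00 -5.0000e-04  1.5708e+00] F [1.  1.2 7. ] w 0.2
dz -1.4 t 58.49 p [593.72 228.23  70.65] r [ 3.1409e+00 -8.0000e-04  1.5708e+00] F [-1.2  1.1  9.3] w 0.2
hold t 59.14 p [593.75 228.26  70.3 ] r [ 3.1409e+00 -1.1000e-03  1.5707e+00] F [-2.5  1.2 13.4] w 0.5
tilt 0.1501311668591598
 t 59.24 p [593.74 228.25  70.29] r [ 3.1409e+00 -1.1000e-03  1.5707e+00] F [-2.9 -0.5 12.3] w 0.3
```

View pics/s5z.png

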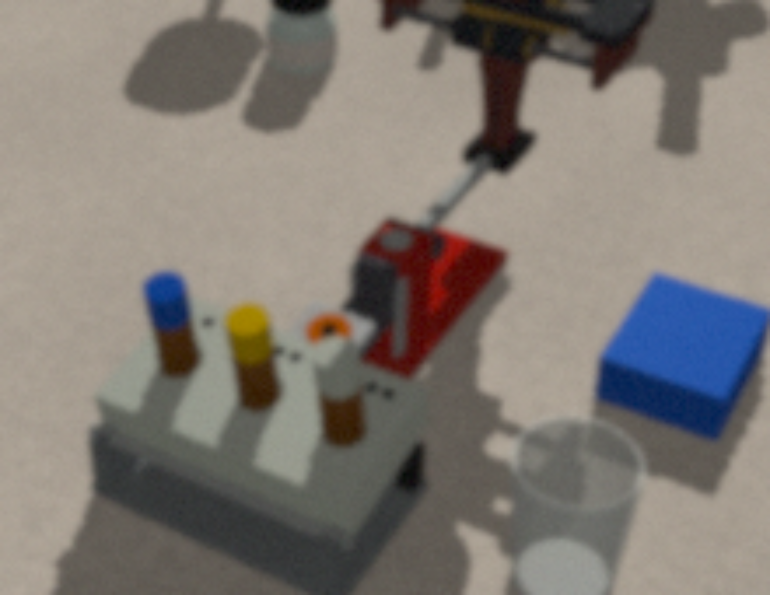

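The deck tilt measures 0.150 rad, the handle is at its stop under about 12 N, and all vials are seated.

```bash
python3 -c "
from bench import env
print(env.hand_in(), env.state()['t'])"
```

```text
the job is handed in; nothing more can be done
the job is handed in; nothing more can be done
```

The job is handed in at about 59 s with every step done in the order asked; no verdict came back.

**Vials:** the blue vial went into hole 1 first, then the yellow into hole 2. Both pressed down to their stops, at the height expected for a fully seated vial. I did not touch the white vial or the other bench things, and they look unmoved in the last pictures.

**Jack:** my first placing was about 4 mm too far under the tongue, because the camera estimates disagreed by 2–5 mm. I settled it with one more wrist view, then regripped and moved the jack. The saddle then measured within about 0.3 mm of the lift point.

**Pumping:** I pressed the handle to its stop, let it come fully up with the deck back down, and saw no shift of the jack. I then pressed it down again and am holding it with about 12 N.

**Last checks:** the deck tilt measured 0.150 rad, the value expected with the handle fully down. All three vials were still in their holes, and no check failed at the end.

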